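# Load the disc finisher and clamp its lid

## Robot

A 6-joint arm with a two-finger parallel gripper is mounted at the origin on the work surface. World frame = base frame: x ahead of the robot, y to its left, z up, the work surface at z = 0. Lengths are in m, angles in rad, forces in N, time in s.
With the tool pointing down it reaches from about 0.375 to 0.975 m from the base axis. Payload 3.8 kg.
Tool frame: the origin (TCP) lies between the finger pads; the fingertips stand manip.tip_extent ahead of it and the grasp point (between the pads) lies 2 mm behind it (manip.tip_extent is the distance from the TCP to the fingertips, in m); y points along the fingers, x is the direction in which the jaws open and shut, and the axes are right-handed (so a half turn about y gives the same grasp; the last joint's range is limited). The gripper opens to 85 mm and grips with 20 to 120 N. Pads are 22 mm wide; open, the fingers measure 114 mm over their backs; the gripper's body (76 mm by 85 mm) begins 54 mm behind the grasp point. The pads swing forward as they close: fully open they stand 13 mm farther back than shut.
Start: joints at [1.241, 0.264, 1.604, -0, 1.274, -0.037], TCP at [0.195, 0.646, 0.248] pointing down, gripper open.
Joint ranges: [-2.63, 2.63], [-0.94, 2.18], [0.31, 2.57], [-1.31, 4.45], [0, 2.66], [-2.55, 2.55]. Speed limits (rad/s): [2.57, 2.57, 3.14, 3.14, 3.14, 3.14].

## Interface

Orientations are given as [roll, pitch, yaw] about the fixed x, y, z axes, in that order (R = Rz(yaw) Ry(pitch) Rx(roll)).
In Python, from station import manip gives the robot as it stands. Calls block until the motion is done:
- manip.reach(position, orientation): joint-space move of the TCP to a pose.
- manip.move_l(position, vel=0.15, rotation=None, max_force=None): straight line of the TCP; rotation=None keeps the orientation; vel is the mean speed in m/s. With max_force (N) it stops when the force on the tool has changed by that much, and returns True; else False.
- manip.set_joints(angles): joint-space move.
- manip.gripper_to(opening, grip_force=None): finger opening in m; grip_force is the grip in N (None keeps the last); returns when the fingers have stopped.
- manip.sleep(seconds).
- manip.inverse_kinematics(position, orientation): joint angles nearest the present ones, or None.
- manip.observe(): the state.
- manip.camera(name): name is "scene" or "top" or "wrist"; returns (picture, depth): 400x640x3 uint8, blue, green, red; 400x640 float32, m along the optical axis (not along the pixel's ray), 0 where there is no reading.
- manip.camera_model(name): a dict with "K" (3x3 intrinsics, pixels), "position" and "orientation" of the camera in the world; the wrist camera has in their place "mount" (4x4, takes a point from camera to tool coordinates, whose origin is the TCP and whose axes are the tool frame's). Camera axes: x right, y down, z forward; pixel columns grow to the right and rows downward; lengths in m; the calibration is good to about 2 mm. The wrist camera is an equidistant fisheye: a pixel r from the principal point sees the ray r / f radians off the axis. A picture is of the moment at which its call begins: read the wrist's pose just before it. camera_model takes no time and is no camera call.
A pose or a line that the arm cannot do raises manip.PlanningError and nothing moves.
- manip.hand_in(): hands the job in, once; it reports no verdict.
Trained networks look in the newest picture that a camera, given by its name, has taken for a name from the list of things; names that differ only in an ending like _2 or _b are one class to them, and where a whole thing is asked for, a point or a joint stands for the part that bears it (a point fixed in the world has none). Each returns a list of dicts, best first, with "score" (0 to 1); they miss things now and then, are a little off and sometimes report something else, mostly with a low value. They report only what shows in the picture. A call takes as long as a camera call. They do not tell look-alikes from the thing itself.
- manip.spot_in(camera, query): "box" ([centre column, centre row, width, height] in pixels, round what is visible of it).
The state is a dict: "clock": time; "q": joint angles; "qvel": joint speeds; "effort": joint torques, N m; "tcp_pos": TCP position; "orientation": TCP orientation; "wrist_force": force on the tool from outside, world axes, zero at the start; "ft_torque": the same for the moment, N m; "grip_width": finger opening in m.
Only numpy, scipy, OpenCV 4.12 (cv2) and the standard library are available. Lean on these libraries where they do the work, as an engineer would, in place of code of your own. Each camera call takes 0.05 s, during which the arm holds its last target.

## Task

Put all the bronze feet from the tray into the pot of the disc finisher and set the lid squarely on the pot, fully down. Then swing the yellow yoke over the lid until it snaps fully home into its catch, and screw the black knurled knob down (clockwise) until it stops tight. Leave everything else on the bench where it is.

Things in the scene. Friction and masses are not known exactly. Their poses are not given: they have to be found in the camera images.
- machine: Disc finisher, bolted down, control panel towards the robot: blue housing 290 x 220 mm, 55 mm high, on it a round red pot. Origin: on the pot's axis at bench level; x points away from the panel and the robot, z up. The yoke's pivot post stands at x -118 mm, up to 240 mm high; a steel catch post at x +138 to +160 mm, up to 241 mm high.
- pot_floor (a point): Centre of the pot's inner floor, 85 mm above the bench. The pot is 170 mm wide inside, 65 mm deep, wall 8 mm.
- pot_rim (a point): Centre of the pot's mouth at rim height, 150 mm above the bench; rim 186 mm wide outside; axes as the machine's. With the lid fully down, the lid's origin lies 6 mm below this point.
- lid: Loose round lid, 0.6 kg, starts flat on the bench. Origin: centre of its underside; z up. From below: rubber lip 158 mm wide, 6 mm thick (goes inside the pot's mouth, 6 mm to spare all round); aluminium plate 190 mm wide, 8 mm thick (rests on the rim); in the middle a dark square boss 34 x 34 mm (sides along x and y), 30 mm high, top 44 mm above the origin.
- lid_boss (a point): On the lid's axis, 34 mm above its origin: grip height on the boss, by which the lid is lifted. The screw's foot later presses on the boss's top.
- tray: Flat sheet-steel tray 190 x 180 mm, 2 mm floor, rim 9 mm high, fixed to the bench. Origin at the centre of its underside. The lid and the tray change places from start to start.
- foot0: Cast bronze mounting foot, loose, about 0.26 kg: round flange 46 mm wide, 12 mm thick, on it a square stem 24 x 24 mm (sides along x and y), 28 mm high; 40 mm in all. Origin: centre of the flange's underside, z along the stem. Starts upright in the tray, some 75 mm from the next. Two to four of the four feet are present.
- foot1: Cast bronze mounting foot, loose, about 0.26 kg: round flange 46 mm wide, 12 mm thick, on it a square stem 24 x 24 mm (sides along x and y), 28 mm high; 40 mm in all. Origin: centre of the flange's underside, z along the stem. Starts upright in the tray, some 75 mm from the next. Two to four of the four feet are present.
- foot2: Cast bronze mounting foot, loose, about 0.26 kg: round flange 46 mm wide, 12 mm thick, on it a square stem 24 x 24 mm (sides along x and y), 28 mm high; 40 mm in all. Origin: centre of the flange's underside, z along the stem. Starts upright in the tray, some 75 mm from the next. Two to four of the four feet are present.
- foot3: Cast bronze mounting foot, loose, about 0.26 kg: round flange 46 mm wide, 12 mm thick, on it a square stem 24 x 24 mm (sides along x and y), 28 mm high; 40 mm in all. Origin: centre of the flange's underside, z along the stem. Starts upright in the tray, some 75 mm from the next. Two to four of the four feet are present.
- yoke (a joint): Angle of the yellow yoke about its upright pivot, rad: 0 closed, lying over the lid along the machine's x axis; grows as it swings open counterclockwise from above, towards the machine's +y (the robot's left). Range 0 to 2.0, starts at 1.6 to 1.85. Stiff hinge (0.15 N m): it stays where it is left. Bar 30 mm wide, 212 to 226 mm above the bench.
- catch: Brass roller on a spring, on the catch post. The round nose on the yoke's end, 238 mm from the pivot, snaps past it: resistance from 0.07 rad, greatest (10 to 15 N at the handle) near 0.05 rad; past 0.03 rad the roller pushes the yoke on to its stop at 0. Origin: centre of the roller, 219 mm above the bench.
- yoke_pivot (a point): On the yoke's pivot axis, 219 mm above the bench; axes as the machine's.
- yoke_handle (a point): Grip point of the yoke's handle: an upright black round pin 16 mm thick, 44 mm high, standing on the bar 205 mm from the pivot axis. The point is on the pin's axis, 26 mm above the bar's top, 18 mm below the pin's top.
- screw (a joint): Turn of the hand screw, rad, growing clockwise seen from above (screwing down). Starts at 0 to 1.2; dead stop at 7.7. Knob and foot go down 6 mm a turn (0.95 mm per rad). It turns with about 0.12 N m, stays where it is left, meets the seated lid's boss at about 6.8 and stiffens from there to the stop.
- screw_grip (a point): Centre of the black knurled round knob, 50 mm wide, 26 mm high, axis upright, on the yoke 118 mm from the pivot axis: over the pot's axis when the yoke is closed. At joint 0 it is 259 mm above the bench, 33 mm above the bar's top; at the stop 7.3 mm lower. May be gripped at any angle.
- pad: Steel foot under the screw, 26 mm wide, that presses on the lid's boss. Origin: centre of its underside, 194.5 mm above the bench at screw joint 0. As started, it passes over the seated lid's boss with 5 mm to spare or more.
- flap_disc: Bystander: brown flap disc 115 mm wide, lying loose on the bench. Leave it.
- wire_brush: Bystander: brush lying loose on the bench to the left of the machine, below the swing of the yoke. Leave it.
- spray_can: Bystander: green-labelled can 54 mm wide, 120 mm high, standing loose to the right. Leave it.
Mind the look-alikes: they are no part of the job. What is shaped like the foot2 but blue, red or white is not meant.

How it is judged:
By the outcome, as a careful person would: the job done as asked, in the order asked, and still so for the second after the job is handed in, with the robot touching nothing.
Of foot0, foot1, foot2, foot3 only 2 to 4 are there at a start; the rules pass over those that are not, and their reading is None.
At some moment in a run one of foot0, foot1, foot2, foot3 may be knocked a few centimetres aside while the robot is not near it.
Once in a run the grip may slacken for a moment while it holds something.
It also fails if it takes over 210 s, if anything falls off the work surface, if the arm or the gripper's body presses on something with over 40 N, if the wrist force passes 120 N, or if a joint passes its speed limit or range.

## Working session

There is one attempt and no reset: what is moved stays moved. The work goes in short steps, each a Python script; the robot and the scene stay as the last script left them, time stands still between calls to the robot, and variables do not carry over. Pictures are saved under pics/ and viewed, and the job is handed in when it is done.

```bash
ls; mkdir -p pics; python3 - <<'E'
from station import manip
import cv2
print(manip.observe(), manip.tip_extent)
for n in ("scene","top","wrist"):
    p,d=manip.camera(n); cv2.imwrite(f"pics/a_{n}.png",p); print(n,manip.camera_model(n))
E
```

```text
pics
{'clock': 0.0, 'q': array([ 1.24111035e+00,  2.64779273e-01,  1.60538488e+00,  2.90086839e-05,
        1.27369461e+00, -3.69052473e-02]), 'qvel': array([-0.00024058,  0.00034952, -0.00048081, -0.00040047, -0.0010246 ,
       -0.00118754]), 'effort': array([ 2.63448215e-03, -5.15125322e+01, -3.67319727e+01,  2.69426209e-04,
        1.29729763e-02, -4.24534494e-05]), 'tcp_pos': array([0.19458639, 0.64561715, 0.24693851]), 'orientation': array([-1.57068501,  0.00226354,  1.2780072 ]), 'wrist_force': array([-0.27776118, -0.18299229, -0.19453994]), 'ft_torque': array([-0.04061679, -0.03232172, -0.05365549]), 'grip_width': 0.08537596674747099} 0.017
scene {'K': array([[416.8917799 ,   0.        , 316.15413877],
       [  0.        , 416.8917799 , 195.88220687],
       [  0.        ,   0.        ,   1.        ]]), 'position': array([ 1.18878302, -0.75461663,  0.78703517]), 'orientation': array([-2.14080572,  0.01555696,  0.66273842])}
top {'K': array([[371.54370041,   0.        , 320.09453864],
       [  0.        , 371.54370041, 195.74400237],
       [  0.        ,   0.        ,   1.        ]]), 'position': array([ 0.37077739, -0.00761993,  1.23481423]), 'orientation': array([-2.96561975, -0.015586  , -1.57159549])}
wrist {'K': array([[309.70691629,   0.        , 322.11744718],
       [  0.        , 309.70691629, 199.69893483],
       [  0.        ,   0.        ,   1.        ]]), 'mount': array([[ 9.99999926e-01,  2.06367193e-04,  3.25096069e-04,
         1.57382102e-03],
       [-2.53585311e-04, -2.82400668e-01,  9.59296512e-01,
        -1.25520082e-01],
       [ 2.89774675e-04, -9.59296524e-01, -2.82400594e-01,
         7.09565234e-02],
       [ 0.00000000e+00,  0.00000000e+00,  0.00000000e+00,
         1.00000000e+00]])}
```

View pics/a_scene.png

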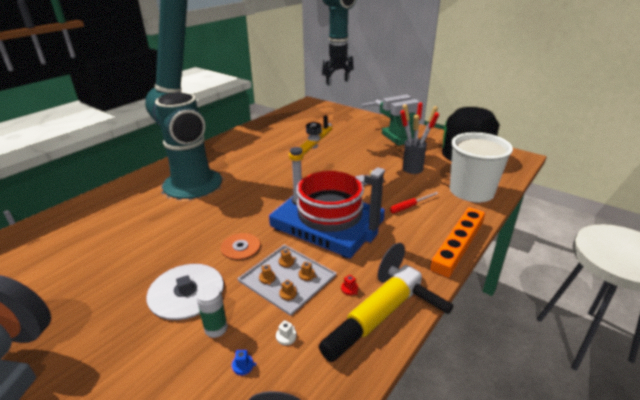

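View pics/a_top.png

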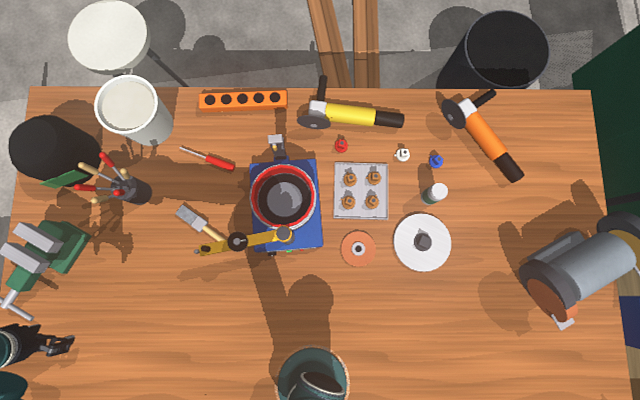

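View pics/a_wrist.png

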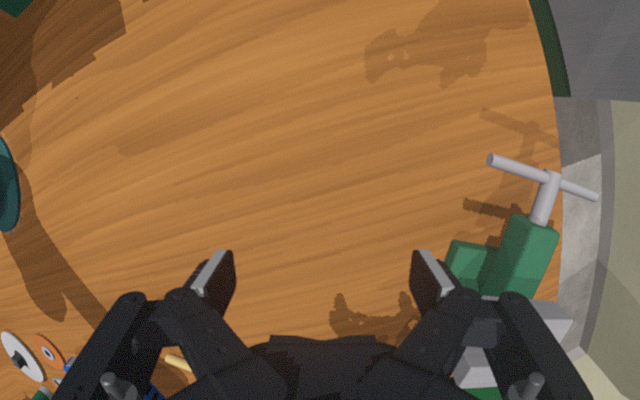

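```bash
cat > h.py <<'E'
from station import manip
import numpy as np, cv2
from scipy.spatial.transform import Rotation as R
def RM(o): return R.from_euler('xyz',o).as_matrix()
def cloud(name):
    obs=manip.observe(); p,d=manip.camera(name); m=manip.camera_model(name); K=m['K']
    v,u=np.mgrid[0:400,0:640].astype(float)
    x=(u-K[0,2])/K[0,0]; y=(v-K[1,2])/K[1,1]
    if name=='wrist':
        r=np.hypot(x,y); th=np.minimum(r,1.45); s=np.where(r>1e-9,np.tan(th)/np.maximum(r,1e-9),1)
        x=x*s;y=y*s
        T=np.array(m['mount']); Rw=RM(obs['orientation']); A=Rw@T[:3,:3]; t=obs['tcp_pos']+Rw@T[:3,3]
    else: A=RM(m['orientation']); t=m['position']
    ray=np.stack([x,y,np.ones_like(x)],-1)@np.array(A).T
    W=ray*d[...,None]+t; W[d==0]=np.nan
    return p,d,W,ray,np.array(t)
def onplane(ray,t,u,v,z):
    r=ray[int(round(v)),int(round(u))]; return t+r*(z-t[2])/r[2]
def save(n,p,box=None,k=1):
    if box: p=p[box[1]:box[3],box[0]:box[2]]
    cv2.imwrite(f'pics/{n}.png',cv2.resize(p,None,fx=k,fy=k,interpolation=cv2.INTER_CUBIC))
def down(yaw): return [-np.pi/2,0,yaw]
def circ(P):
    A=np.c_[2*P[:,:2],np.ones(len(P))]; s=np.linalg.lstsq(A,(P[:,:2]**2).sum(1),rcond=None)[0]
    return s[:2],np.sqrt(s[2]+s[0]**2+s[1]**2)
E
python3 - <<'E'
from h import *
p,d,W,ray,t=cloud('top')
np.savez('top0.npz',p=p,d=d,W=W,ray=ray,t=t)
for q in ['foot0','lid','machine','yoke_handle','screw_grip','lid_boss','catch','tray','pot_rim']:
    try:
        for b in manip.spot_in('top',q)[:7]:
            c=[int(round(x)) for x in b['box'][:2]]; print(q,round(b['score'],2),np.round(b['box'],1),np.round(W[c[1],c[0]],3))
    except Exception as e: print(q,e)
save('b_tray',p,(320,130,460,280),5)
save('b_mach',p,(180,120,340,260),5)
E
```

```text
foot0 0.62 [372.2 180.6  13.6  12.4] [ 0.638 -0.201  0.016]
foot0 0.6 [341.7 146.6  11.8   8.9] [ 0.754 -0.101  0.023]
foot0 0.52 [350.7 181.2  14.6  14.4] [ 0.634 -0.129  0.034]
foot0 0.52 [402.6 156.4  14.7  11.6] [ 0.723 -0.307  0.027]
foot0 0.49 [349.1 200.8  15.4  15.7] [ 0.566 -0.121  0.041]
foot0 0.45 [437.4 158.3  11.5  10. ] [ 0.712 -0.417  0.041]
lid 0.55 [422.9 243.3  60.6  60. ] [ 0.43  -0.355  0.047]
machine 0.79 [258.9 195.9 126.  120. ] [0.575 0.167 0.079]
yoke_handle 0.91 [240.4 242.3  97.1  26.7] [0.421 0.184 0.268]
yoke_handle 0.7 [238.  242.6  18.4  17. ] [0.418 0.188 0.272]
screw_grip 0.6 [237.7 243.9  19.7  18.3] [0.416 0.188 0.272]
screw_grip 0.38 [358.5 246.3  29.2  34.4] [ 0.422 -0.151  0.01 ]
lid_boss 0.91 [423.1 241.   60.   61.7] [ 0.436 -0.355  0.047]
tray 0.72 [362.3 192.8  54.4  58.6] [ 0.599 -0.168  0.004]
tray 0.21 [423.3 242.3  60.   56.1] [ 0.433 -0.357  0.038]
pot_rim 0.66 [362.1 192.4  56.2  55.3] [ 0.604 -0.169 -0.002]
pot_rim 0.57 [258.6 194.  123.7 123.2] [0.58  0.166 0.086]
```

View pics/b_tray.png

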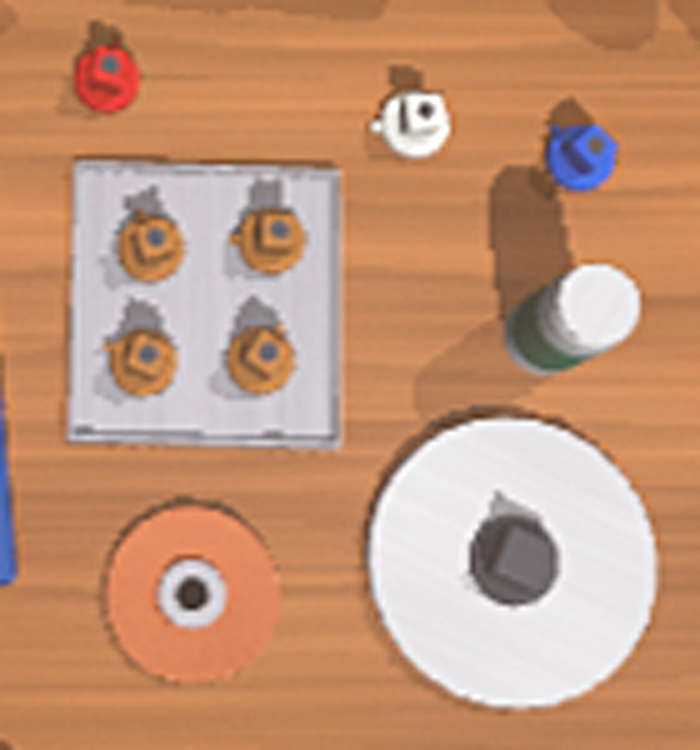

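View pics/b_mach.png

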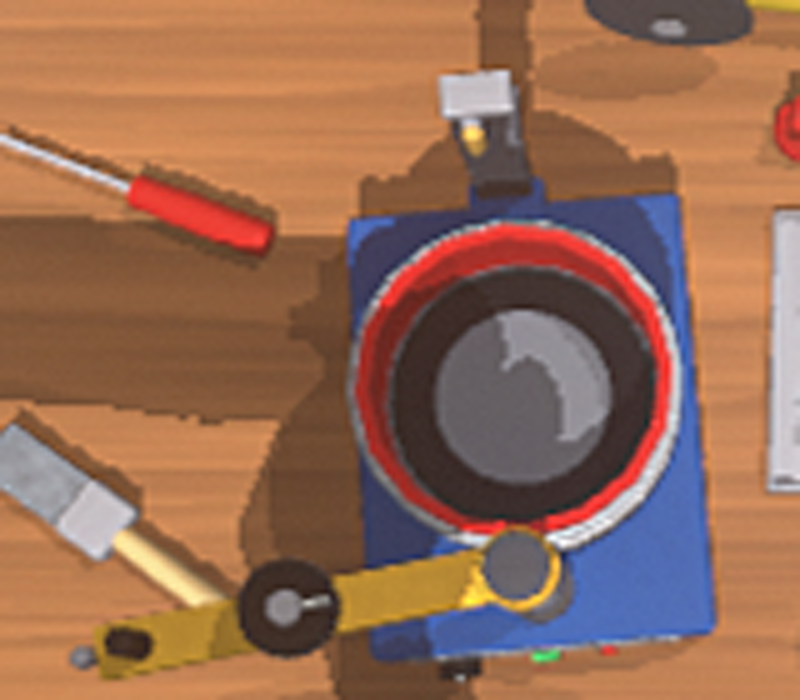

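```bash
python3 - <<'E'
from h import *
z=np.load('top0.npz');p,d,W=z['p'],z['d'],z['W']
hsv=cv2.cvtColor(p,cv2.COLOR_BGR2HSV); X,Y,Z=W[...,0],W[...,1],W[...,2]
v,u=np.mgrid[0:400,0:640]
# rim
m=(np.abs(Z-.15)<.006)&(u>235)&(u<330)&(v>150)&(v<240)
P=W[m]; c,r=circ(P); print('rim',len(P),c,r, np.median(P[:,2]))
rr=np.hypot(*(P[:,:2]-c).T); print(rr.min(),rr.max(), np.median(rr))
# posts/yoke
for nm,lo,hi in (('z>.2 & <.235',.2,.235),('z .235-.25',.235,.25),('.25-.3',.25,.3)):
    m=(Z>lo)&(Z<hi)&(u>180)&(u<335)&(v>120)&(v<265)
    n,l,st,ce=cv2.connectedComponentsWithStats(m.astype(np.uint8))
    for i in range(1,n):
        if st[i,4]>8: q=W[l==i]; print(nm,st[i],q.mean(0).round(3),q.min(0).round(3),q.max(0).round(3))
# housing top
m=(np.abs(Z-.055)<.006)&(u>235)&(u<335)&(v>140)&(v<265)&(hsv[...,0]>100)&(hsv[...,0]<130)&(hsv[...,1]>100)
P=W[m]; print('housing',len(P),P.min(0),P.max(0),cv2.minAreaRect(P[:,:2].astype(np.float32)*1000))
# lid
m=(Z>.006)&(Z<.022)&(u>385)&(u<460)&(v>205)&(v<280)&(hsv[...,1]<60)
P=W[m]; hull=cv2.convexHull(P[:,:2].astype(np.float32))[:,0]; print('lid',len(P),cv2.minEnclosingCircle(hull*1000),np.median(P[:,2]))
m=(Z>.04)&(Z<.05)&(u>400)&(u<445)&(v>220)&(v<265); P=W[m]; print('boss',len(P),P.mean(0),cv2.minAreaRect(P[:,:2].astype(np.float32)*1000))
# feet
m=(Z>.035)&(Z<.05)&(u>330)&(u<392)&(v>160)&(v<225)
n,l,st,ce=cv2.connectedComponentsWithStats(m.astype(np.uint8))
for i in range(1,n):
    if st[i,4]>8: q=W[l==i]; print('foot',st[i],q.mean(0).round(4),cv2.minAreaRect(q[:,:2].astype(np.float32)*1000))
m=(u>325)&(u<395)&(v>155)&(v<225)&(hsv[...,1]<50)&(Z<.02); P=W[m];print('tray',cv2.minAreaRect(P[:,:2].astype(np.float32)*1000))
E
```

```text
rim 722 [0.56598351 0.08584013] 0.0915984278672673 0.1485240456456205
0.08362850809221349 0.13959184490416077 0.0910037317546791
z>.2 & <.235 [269 137  16  14  81] [0.697 0.093 0.222] [0.683 0.078 0.2  ] [0.719 0.12  0.235]
z>.2 & <.235 [246 225  46  22 392] [0.437 0.125 0.225] [0.413 0.055 0.213] [0.469 0.178 0.233]
z>.2 & <.235 [194 239  38  17 315] [0.408 0.262 0.225] [0.389 0.215 0.213] [0.432 0.314 0.235]
z .235-.25 [268 134  15  14 131] [0.71  0.103 0.24 ] [0.686 0.083 0.235] [0.724 0.122 0.245]
z .235-.25 [277 226  14  14 154] [0.448 0.076 0.239] [0.43  0.057 0.235] [0.466 0.092 0.244]
z .235-.25 [206 246   5   6   9] [0.405 0.271 0.242] [0.399 0.268 0.236] [0.412 0.276 0.248]
.25-.3 [227 231  22  21 327] [0.424 0.19  0.27 ] [0.399 0.166 0.251] [0.449 0.218 0.275]
.25-.3 [201 245   8   6  41] [0.407 0.275 0.266] [0.401 0.269 0.251] [0.414 0.283 0.272]
housing 1322 [ 0.40427978 -0.03217457  0.04903147] [0.71448255 0.20324663 0.06030548] ((562.4369506835938, 86.2183837890625), (302.4015808105469, 216.0205535888672), 4.892792701721191)
lid 2470 ((462.779296875, -340.5945739746094
[... 219 characters left out ...]
[ 0.6456 -0.1278  0.0411] ((646.1927490234375, -127.8816146850586), (23.777841567993164, 23.895183563232422), 16.95512580871582)
foot [372 172   8   8  60] [ 0.651  -0.2092  0.0408] ((651.8544921875, -209.60411071777344), (24.376832962036133, 24.566272735595703), 89.37516784667969)
foot [345 196   9   9  53] [ 0.5681 -0.1215  0.041 ] ((568.0564575195312, -121.84577941894531), (23.51597023010254, 23.773027420043945), 64.56192779541016)
foot [369 196  10   9  54] [ 0.5694 -0.2002  0.0417] ((570.012939453125, -200.7799072265625), (23.46330451965332, 24.53240203857422), 55.253841400146484)
tray ((608.9730834960938, -163.15350341796875), (180.5623016357422, 191.78404235839844), 88.36292266845703)
```

```bash
python3 - <<'E'
from h import *
for pos in ([.195,.645,.42],[.6,-.163,.40],[.646,-.128,.034],[.57,-.2,.034],[.566,.086,.18],[.437,-.362,.036],[.407,.275,.25],[.653,.094,.25],[.566,.086,.25]):
    s=''
    for y in np.arange(-2,2.3,.25):
        q=manip.inverse_kinematics(pos,down(y)); s+=f'{y:.2f}:'+('None' if q is None else f'{q[0]:.2f},{q[5]:.2f}')+' '
    print(pos,s)
manip.move_l([.195,.645,.42],vel=.3)
manip.reach([.58,-.163,.36],down(0))
o=manip.observe();print(o['clock'],o['tcp_pos'],o['orientation'],o['q'])
p,d,W,ray,t=cloud('wrist'); np.savez('w1.npz',p=p,d=d,W=W,ray=ray,t=t); save('c_wrist',p)
E
```

```text
[0.195, 0.645, 0.42] -2.00:None -1.75:None -1.50:None -1.25:1.24,2.49 -1.00:1.24,2.24 -0.75:1.24,1.99 -0.50:1.24,1.74 -0.25:1.24,1.49 0.00:1.24,1.24 0.25:1.24,0.99 0.50:1.24,0.74 0.75:1.24,0.49 1.00:1.24,0.24 1.25:1.24,-0.01 1.50:1.24,-0.26 1.75:1.24,-0.51 2.00:1.24,-0.76 2.25:1.24,-1.01 
[0.6, -0.163, 0.4] -2.00:-0.31,1.69 -1.75:-0.31,1.44 -1.50:-0.31,1.19 -1.25:-0.31,0.94 -1.00:-0.31,0.69 -0.75:-0.31,0.44 -0.50:-0.31,0.19 -0.25:-0.31,-0.06 0.00:-0.31,-0.31 0.25:-0.31,-0.56 0.50:-0.31,-0.81 0.75:-0.31,-1.06 1.00:-0.31,-1.31 1.25:-0.31,-1.56 1.50:-0.31,-1.81 1.75:-0.31,-2.06 2.00:-0.31,-2.31 2.25:None 
[0.646, -0.128, 0.034] -2.00:-0.23,1.77 -1.75:-0.23,1.52 -1.50:-0.23,1.27 -1.25:-0.23,1.02 -1.00:-0.23,0.77 -0.75:-0.23,0.52 -0.50:-0.23,0.27 -0.25:-0.23,0.02 0.00:-0.23,-0.23 0.25:-0.23,-0.48 0.50:-0.23,-0.73 0.75:-0.23,-0.98 1.00:-0.23,-1.23 1.25:-0.23,-1.48 1.50:-0.23,-1.73 1.75:-0.23,-1.98 2.00:-0.23,-2.23 2.25:-0.23,-2.48 
[0.57, -0.2, 0.034] -2.00:-0.38,1.62 -1.75:-0.38,1.37 -1.50:-0.38,1.12 -1.25:-0.38,0.87 -1.00:-0.38,0.62 -0.75:-0.38,0.37 -0.50:-0.38,0.12 -0.25:-0.38,-0.13 0.0
[... 1206 characters left out ...]
,0.86 -0.50:0.11,0.61 -0.25:0.11,0.36 0.00:0.11,0.11 0.25:0.11,-0.14 0.50:0.11,-0.39 0.75:0.11,-0.64 1.00:0.11,-0.89 1.25:0.11,-1.14 1.50:0.11,-1.39 1.75:0.11,-1.64 2.00:0.11,-1.89 2.25:0.11,-2.14 
[0.566, 0.086, 0.25] -2.00:0.11,2.11 -1.75:0.11,1.86 -1.50:0.11,1.61 -1.25:0.11,1.36 -1.00:0.11,1.11 -0.75:0.11,0.86 -0.50:0.11,0.61 -0.25:0.11,0.36 0.00:0.11,0.11 0.25:0.11,-0.14 0.50:0.11,-0.39 0.75:0.11,-0.64 1.00:0.11,-0.89 1.25:0.11,-1.14 1.50:0.11,-1.39 1.75:0.11,-1.64 2.00:0.11,-1.89 2.25:0.11,-2.14 
4.5167 [ 0.58027763 -0.16223801  0.36007893] [-1.57062648e+00 -2.18184606e-04  1.14533299e-03] [-3.14088897e-01  7.87614977e-02  1.61606255e+00  2.30901407e-04
  1.44661383e+00 -3.15262831e-01]
```

View pics/c_wrist.png

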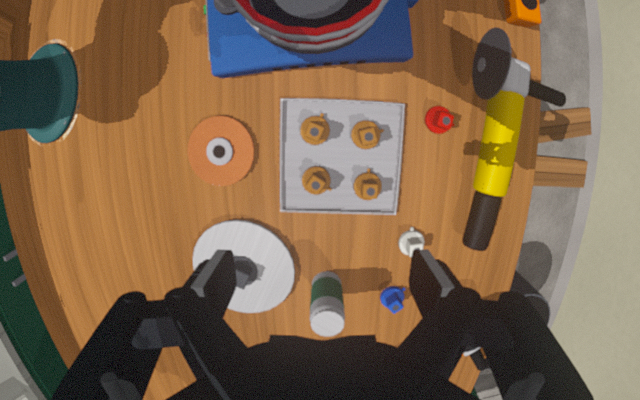

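```bash
cat >> h.py <<'E'
def feet(W,p,u0=0,zr=(.034,.05),reg=(.48,.74,-.28,-.05),mn=10):
    X,Y,Z=W[...,0],W[...,1],W[...,2]
    m=(Z>zr[0])&(Z<zr[1])&(X>reg[0])&(X<reg[1])&(Y>reg[2])&(Y<reg[3])
    n,l,st,ce=cv2.connectedComponentsWithStats(m.astype(np.uint8),connectivity=4); out=[]
    for i in range(1,n):
        if st[i,4]<mn: continue
        q=W[l==i]; r=cv2.minAreaRect(q[:,:2].astype(np.float32)*1000)
        # colour in a ring
        out.append((q.mean(0).round(4),np.round(np.array(r[0])/1000,4),np.round(r[1],1),round(r[2],1),st[i,4],p[l==i].mean(0).round()))
    return out
E
python3 - <<'E'
from h import *
z=np.load('w1.npz');p,W=z['p'],z['W']
for f in feet(W,p): print(*f)
save('c_crop',p,(270,85,470,225),4)
X,Y,Z=W[...,0],W[...,1],W[...,2]
m=(Z>.039)&(Z<.052)&(X>.38)&(X<.5)&(Y>-.42)&(Y<-.3);P=W[m];print('boss',len(P),P.mean(0),cv2.minAreaRect(P[:,:2].astype(np.float32)*1000))
m=(Z>.006)&(Z<.022)&(X>.3)&(X<.58)&(Y>-.5)&(Y<-.2)&(p.min(2)>150);P=W[m];c,r=circ(P[cv2.convexHull(P[:,:2].astype(np.float32),returnPoints=False)[:,0]]);print('lid',c,r)
m=(Z>.145)&(Z<.155)&(X>.4)&(X<.7)&(Y>-.05)&(Y<.2);P=W[m];c,r=circ(P);print('rim',len(P),c,r)
E
```

```text
[ 0.5703 -0.1179  0.0415] [ 0.5703 -0.1183] [24.9 24.5] 67.9 275 [ 73. 117. 156.]
[ 0.6474 -0.1241  0.0414] [ 0.6477 -0.1241] [24.7 25. ] 15.5 279 [ 72. 115. 155.]
[ 0.5715 -0.196   0.0414] [ 0.5712 -0.1967] [25.8 24.8] 55.5 262 [ 73. 115. 155.]
[ 0.6527 -0.2052  0.0412] [ 0.653  -0.2057] [22.8 23.7] 0.2 251 [ 72. 115. 154.]
boss 211 [ 0.44546298 -0.35827309  0.04334199] ((441.5188903808594, -359.98345947265625), (34.96697235107422, 28.130367279052734), 66.67432403564453)
lid [ 0.46307904 -0.32941967] 0.11513758410090641
rim 1807 [0.56709995 0.08489761] 0.08824016271800435
```

View pics/c_crop.png

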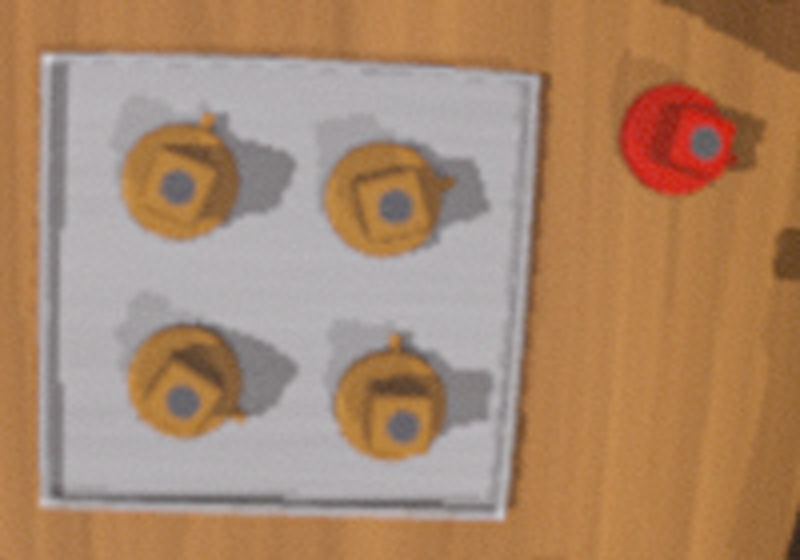

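```bash
cat >> h.py <<'E'
YAW=0.09; POT=np.array([.566,.0855])
def mach(dx,dy,base=POT,yaw=YAW):
    c,s=np.cos(yaw),np.sin(yaw); return base+np.array([c*dx-s*dy,s*dx+c*dy])
def clk(): return round(manip.observe()['clock'],1)
def stem(near,reg=None,rad=.05,zr=(.034,.055)):
    p,d,W,ray,t=cloud('wrist')
    r=(near[0]-rad,near[0]+rad,near[1]-rad,near[1]+rad)
    return p,feet(W,p,zr=zr,reg=r,mn=100)
def norm(a):  # deg -> rad in [-45,45)
    a=(a+45)%90-45; return np.deg2rad(a)
E
python3 - <<'E'
from h import *
manip.gripper_to(.055,60)
n=[.647,-.125]
manip.reach([*n,.14],down(norm(15.5)))
p,f=stem(n); save('d1',p)
for x in f: print(*x)
print(clk(),manip.observe()['tcp_pos'])
E
```

```text
[ 0.6476 -0.123   0.0414] [ 0.6479 -0.1237] [23.4 23.5] 14.7 945 [ 79. 120. 157.]
6.0 [ 0.64860909 -0.12575905  0.14269327]
```

View pics/d1.png

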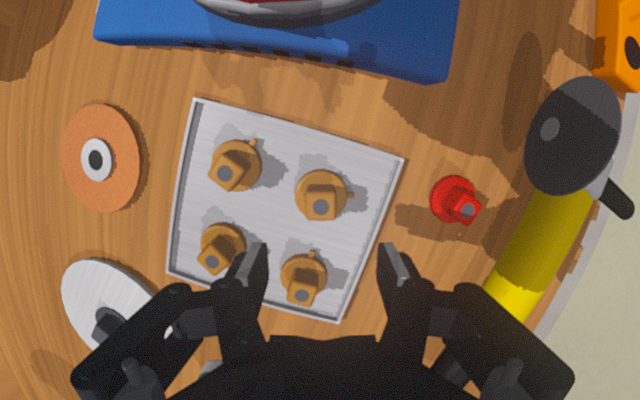

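```bash
cat >> h.py <<'E'
def pick(n,yaw):
    manip.reach([n[0],n[1],.14],down(yaw)); manip.sleep(.1)
    p,f=stem(n)
    if len(f)!=1: print('stems',f); return None
    f=f[0]; c=(f[0][:2]+f[1])/2; yaw=norm(f[3]); print('stem',c,f[2],f[3])
    manip.move_l([*c,.08],vel=.2,rotation=down(yaw))
    hit=manip.move_l([*c,.0345],vel=.1,max_force=15)
    manip.gripper_to(.0,70)
    o=manip.observe(); print('hit',hit,'tcp',o['tcp_pos'].round(4),'w',o['grip_width'])
    return f
def lift_place(slot,look=None):
    o=manip.observe(); x,y,_=o['tcp_pos']
    manip.move_l([x,y,.225],vel=.25)
    o=manip.observe(); print('lift w',o['grip_width'],'fz',o['wrist_force'].round(1))
    if o['grip_width']<.015: print('LOST'); return False
    s=mach(*slot)
    manip.move_l([*s,.225],vel=.25,rotation=down(YAW))
    o=manip.observe(); print('above w',o['grip_width'],o['wrist_force'].round(1))
    if look:
        p,_=manip.camera('wrist'); save(look,p)
    if o['grip_width']<.015: print('LOST'); return False
    manip.move_l([*s,.14],vel=.2)
    hit=manip.move_l([*s,.1185],vel=.06,max_force=10)
    o=manip.observe(); print('place w',o['grip_width'],hit,o['tcp_pos'].round(4),o['wrist_force'].round(1))
    manip.gripper_to(.036); manip.sleep(.1)
    manip.move_l([*s,.225],vel=.25)
    return True
E
python3 - <<'E'
from h import *
pick([.6477,-.1235],norm(14.7))
lift_place((-27,-28) and (-.027,-.028),'e1')
p,d,W,ray,t=cloud('top'); save('e1_top',p,(220,120,460,280),3)
p,d,W,ray,t=cloud('wrist'); save('e1_w',p)
for f in feet(W,p): print(*f)
print(clk())
E
```

```text
stem [ 0.64785 -0.12345] [24.2 22.8] 15.3
hit False tcp [ 0.6488 -0.1237  0.0357] w 0.02236948822159779
lift w 0.022742378345957628 fz [-1.7  0.2 -2.9]
above w 0.02315482022558028 [ 0.7 -0.2 -2.4]
place w 0.022589368590539553 True [0.5423 0.0552 0.1187] [0.8 0.6 3.3]
[ 0.5695 -0.1148  0.0405] [ 0.5698 -0.1173] [24.3 24.8] 66.7 329 [ 95. 143. 184.]
11.8
```

View pics/e1.png

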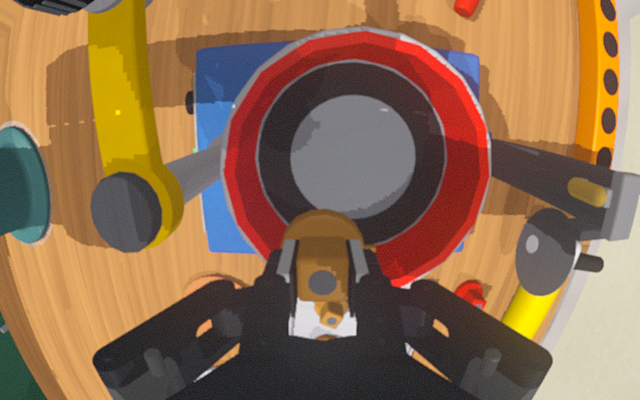

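View pics/e1_w.png

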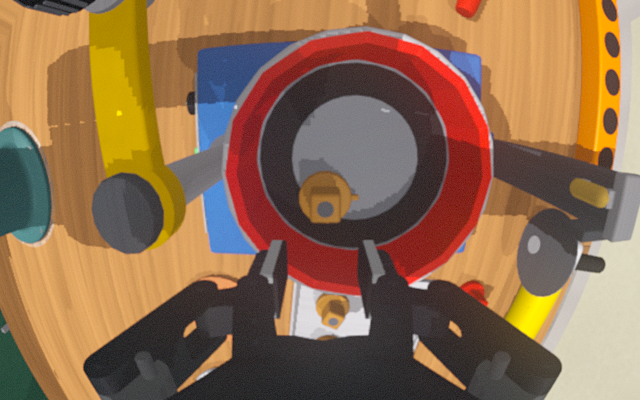

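View pics/e1_top.png

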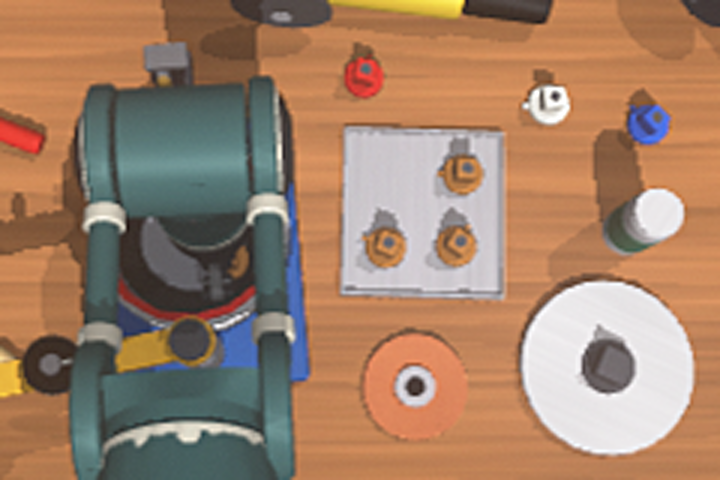

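```bash
python3 - <<'E'
from h import *
manip.gripper_to(.055,60)
if pick([.653,-.2055],norm(0)): lift_place((.033,-.028))
p,d,W,ray,t=cloud('top'); save('e2_top',p,(220,120,460,280),3)
print(clk())
E
```

```text
stem [ 0.6535  -0.20555] [24.8 24. ] 89.5
hit False tcp [ 0.6544 -0.2059  0.0357] w 0.022624691342368664
lift w 0.022691074608850018 fz [-0.3 -0.1 -3.3]
above w 0.022659851485983547 [-0.1 -0.4 -2.5]
place w 0.022876013905395214 True [0.6012 0.0611 0.1193] [-2.8  1.9  3.2]
18.9
```

View pics/e2_top.png

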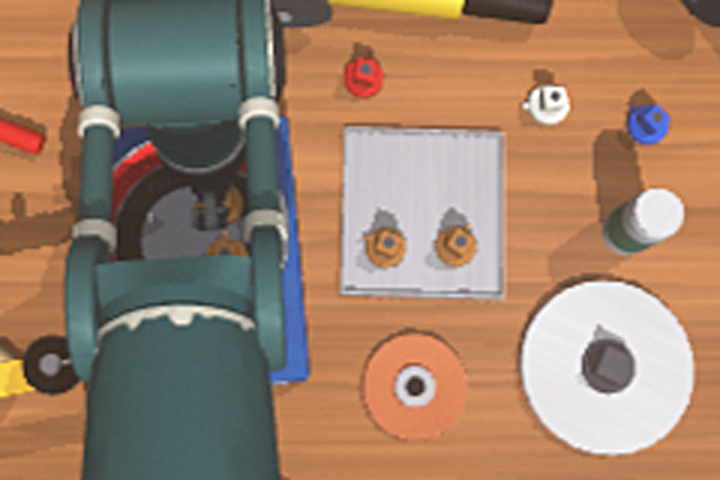

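```bash
python3 - <<'E'
from h import *
manip.gripper_to(.055,60)
if pick([.570,-.118],norm(67)): lift_place((-.027,.028))
p,d,W,ray,t=cloud('top'); save('e3_top',p,(220,120,460,280),3)
p,d,W,ray,t=cloud('wrist'); save('e3_w',p)
print(clk())
E
```

```text
stem [ 0.5705 -0.1172] [23.6 23.5] 67.4
hit False tcp [ 0.5714 -0.1174  0.0356] w 0.02278237280433186
lift w 0.022795311892467952 fz [ 0.3 -0.2 -2.7]
above w 0.022933523677054764 [-0.  -0.3 -2.3]
place w 0.02254445896387064 True [0.5373 0.111  0.1186] [0.2 0.1 3.4]
25.7
```

View pics/e3_w.png

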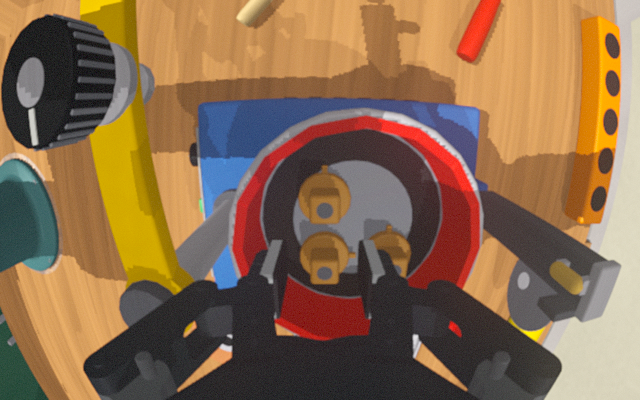

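View pics/e3_top.png

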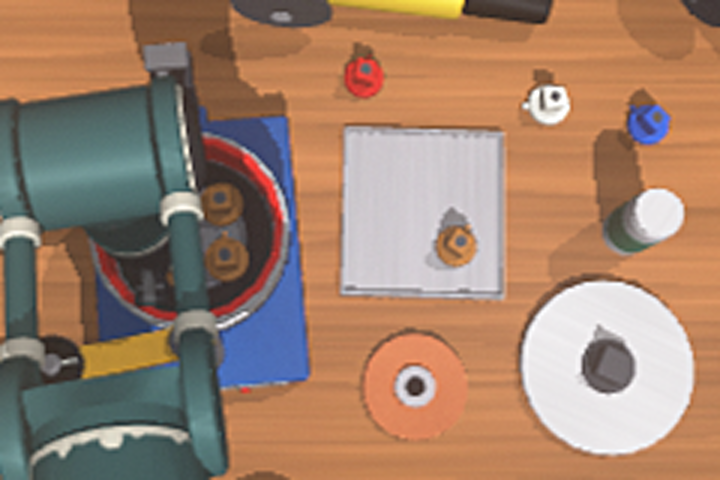

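```bash
python3 - <<'E'
from h import *
manip.gripper_to(.055,60)
if pick([.5715,-.1965],norm(55)): lift_place((.033,.028))
p,d,W,ray,t=cloud('wrist'); save('e4_w',p)
print(clk())
# go over lid
manip.gripper_to(.07)
n=[.44,-.361]
manip.move_l([.56,-.05,.25],vel=.3)
manip.reach([*n,.16],down(norm(64)))
manip.sleep(.1)
p,d,W,ray,t=cloud('wrist'); save('f_w',p); np.savez('w2.npz',p=p,W=W)
print([ (f[0],f[1],f[2],f[3]) for f in feet(W,p,zr=(.036,.055),reg=(.39,.49,-.41,-.31),mn=100)])
hsv=cv2.cvtColor(p,cv2.COLOR_BGR2HSV);X,Y,Z=W[...,0],W[...,1],W[...,2]
p,d,W,ray,t=cloud('top'); save('f_top',p,(180,110,460,290),2.8)
print(clk())
E
```

```text
stem [ 0.57225 -0.1964 ] [24.6 24. ] 55.8
hit False tcp [ 0.5731 -0.1967  0.0357] w 0.02228765377521175
lift w 0.02263166426328089 fz [-1.4  0.2 -3.8]
above w 0.022494638199226945 [-0.7  0.4 -3.3]
place w 0.022754812834780803 True [0.597  0.1164 0.1186] [1.6 0.6 3.9]
33.2
[(array([ 0.4388, -0.3581,  0.0435]), array([ 0.4384, -0.359 ]), array([34. , 34.4]), 63.8)]
35.8
```

View pics/e4_w.png

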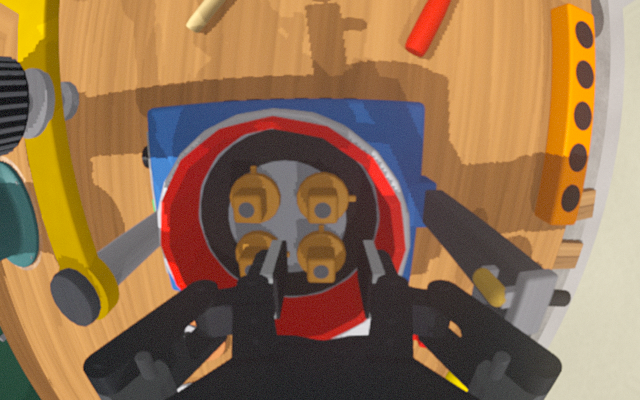

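View pics/f_w.png

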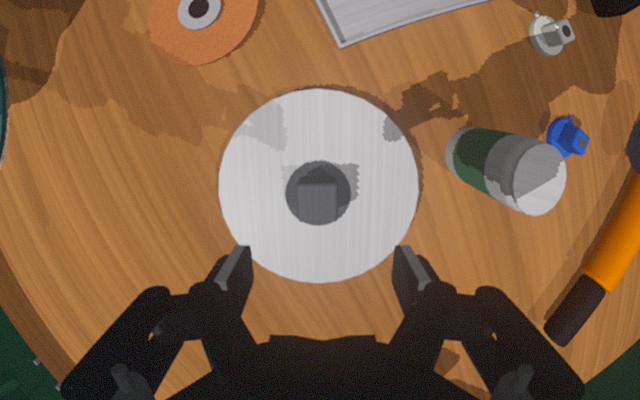

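View pics/f_top.png

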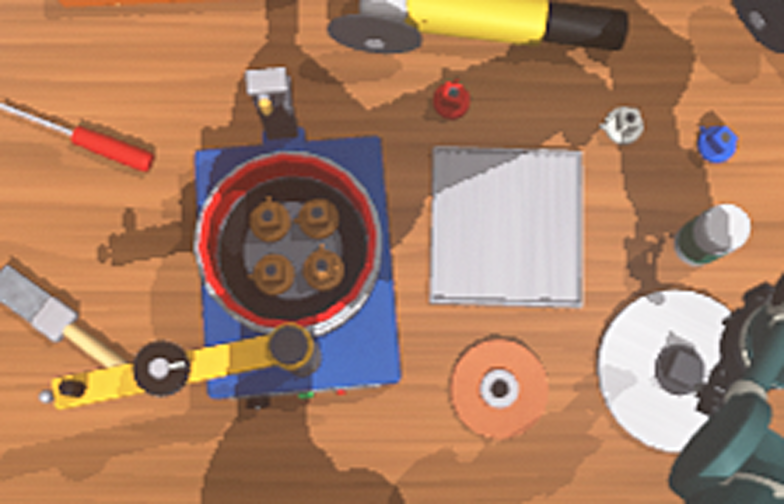

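```bash
python3 - <<'E'
from h import *
manip.move_l([.44,-.36,.32],vel=.35)
manip.reach([.55,.02,.36],down(YAW)); manip.sleep(.2)
p,d,W,ray,t=cloud('wrist'); save('g_w',p); np.savez('w3.npz',p=p,W=W,ray=ray,t=t,d=d)
X,Y,Z=W[...,0],W[...,1],W[...,2]; hsv=cv2.cvtColor(p,cv2.COLOR_BGR2HSV)
v,u=np.mgrid[0:400,0:640]
ok=(v<225)
m=(np.abs(Z-.15)<.004)&ok&(X>.45)&(X<.68)&(Y<.2)&(Y>-.03);P=W[m]; c,r=circ(P)
for _ in range(4):
    rr=np.hypot(*(P[:,:2]-c).T); k=(rr>.083)&(rr<.095); c,r=circ(P[k])
print('rim',c,r,k.sum(),np.median(P[k][:,2]), rr[k].min(),rr[k].max())
# coverage-balanced: by angle bins mean midradius
for lo,hi in ((.2,.235),(.236,.25),(.25,.3)):
    mm=(Z>lo)&(Z<hi)&(X>.35)&(X<.75)&(Y<.35)&(Y>-.05)&ok
    n,l,st,ce=cv2.connectedComponentsWithStats(mm.astype(np.uint8))
    for i in range(1,n):
        if st[i,4]>20: q=W[l==i]; print(lo,st[i],q.mean(0).round(4),q.min(0).round(3),q.max(0).round(3))
m=(np.abs(Z-.055)<.004)&(hsv[...,0]>100)&(hsv[...,0]<130)&(hsv[...,1]>100)&ok;P=W[m];print(cv2.minAreaRect(P[:,:2].astype(np.float32)*1000))
print(clk())
E
```

```text
rim [0.56697924 0.08966388] 0.08934577446958021 4057 0.14979491707751408 0.08418367010592195 0.09499866924381586
0.2 [ 185    0   55  145 3791] [0.4435 0.131  0.2252] [0.415 0.057 0.2  ] [0.472 0.197 0.235]
0.2 [468 100  41  47 901] [0.6974 0.1003 0.2228] [0.685 0.081 0.2  ] [0.72  0.124 0.235]
0.236 [ 186   98   43   45 1457] [0.451  0.0795 0.2397] [0.431 0.061 0.236] [0.469 0.098 0.242]
0.236 [ 497   99   26   47 1002] [0.7112 0.1061 0.2405] [0.699 0.085 0.236] [0.727 0.127 0.243]
0.25 [155   0  52  14 466] [0.4291 0.1722 0.2634] [0.408 0.169 0.25 ] [0.446 0.179 0.274]
((564.8475341796875, 89.78197479248047), (302.7692565917969, 216.03375244140625), 5.00400447845459)
38.1
```

View pics/g_w.png

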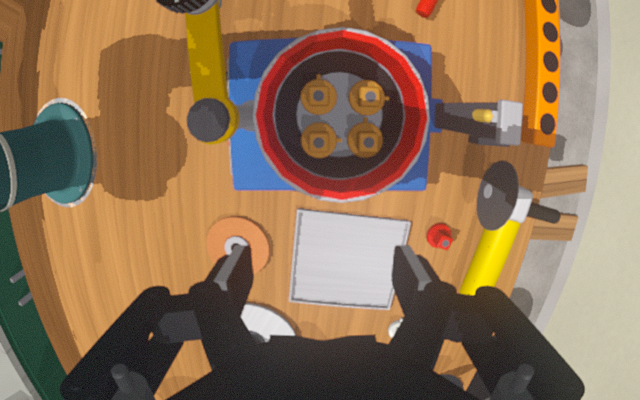

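```bash
sed -i 's/^YAW=.*/YAW=0.0885; POT=np.array([.5670,.0895])/' h.py; python3 - <<'E'
from h import *
manip.gripper_to(.065,110)
manip.reach([.4386,-.3585,.16],down(norm(63.8))); manip.sleep(.2)
p,d,W,ray,t=cloud('wrist')
f=feet(W,p,zr=(.036,.055),reg=(.39,.49,-.41,-.31),mn=100)[0]; print(f[0],f[1],f[2],f[3])
c=(f[0][:2]+f[1])/2; yaw=norm(f[3])
manip.move_l([*c,.08],vel=.2,rotation=down(yaw))
print(manip.move_l([*c,.0365],vel=.08,max_force=12))
manip.gripper_to(0,110)
o=manip.observe(); print(o['grip_width'],o['tcp_pos'],o['wrist_force'])
x,y,_=o['tcp_pos']
manip.move_l([x,y,.08],vel=.1)
o=manip.observe(); print(o['grip_width'],o['tcp_pos'],o['wrist_force'],o['ft_torque'],clk())
p,d,W,ray,t=cloud('wrist'); save('h_w',p)
p,d,W,ray,t=cloud('scene'); save('h_s',p)
E
```

```text
[ 0.4387 -0.3578  0.0436] [ 0.4377 -0.3587] [34. 34.] 64.2
False
0.03156559341339595 [ 0.43853008 -0.35862904  0.03755878] [-0.33450422  0.99355     6.22586362]
0.0321623813418686 [ 0.43821753 -0.3583125   0.07961329] [ 0.3183231   0.57015421 -6.7038143 ] [-0.01727863  0.07698679  0.00328976] 42.5
```

View pics/h_w.png

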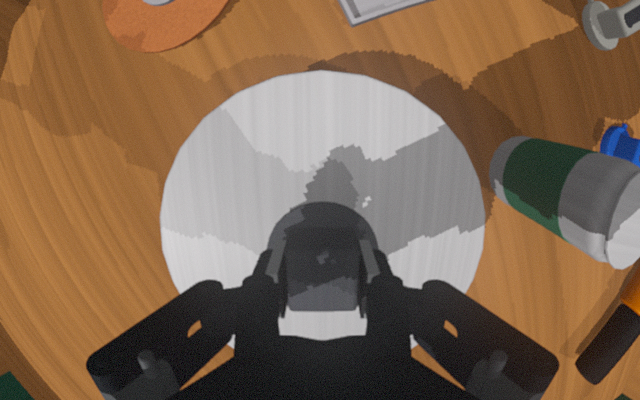

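View pics/h_s.png

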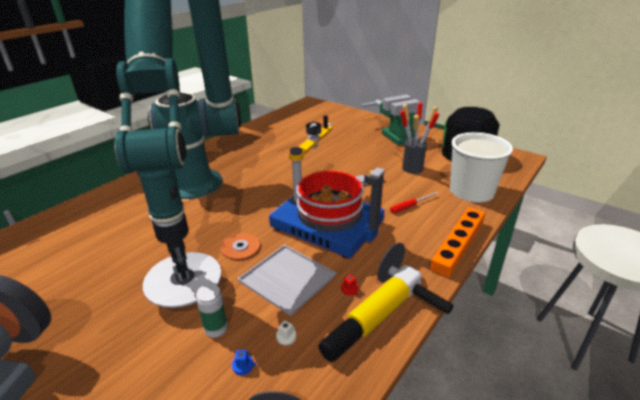

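```bash
python3 - <<'E'
from h import *
manip.move_l([.4384,-.3585,.29],vel=.2)
o=manip.observe(); print(o['grip_width'],o['wrist_force'].round(1))
s=mach(.012,-.0)
manip.move_l([*s,.29],vel=.2,rotation=down(YAW))
manip.sleep(.3)
o=manip.observe(); print(o['grip_width'],o['wrist_force'].round(1),o['tcp_pos'])
p,d,W,ray,t=cloud('wrist'); save('i_w',p); np.savez('w4.npz',p=p,W=W,tcp=o['tcp_pos'])
p,d,W,ray,t=cloud('scene'); save('i_s',p,(220,100,480,280),3); print(clk())
E
```

```text
0.031818103068687376 [ 0.1  0.5 -6.5]
0.032154589455106436 [-0.3 -0.3 -6. ] [0.57895889 0.09027163 0.29005485]
46.7
```

View pics/i_w.png

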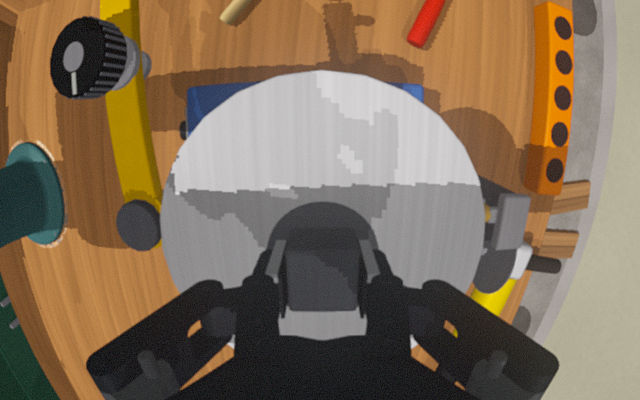

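View pics/i_s.png

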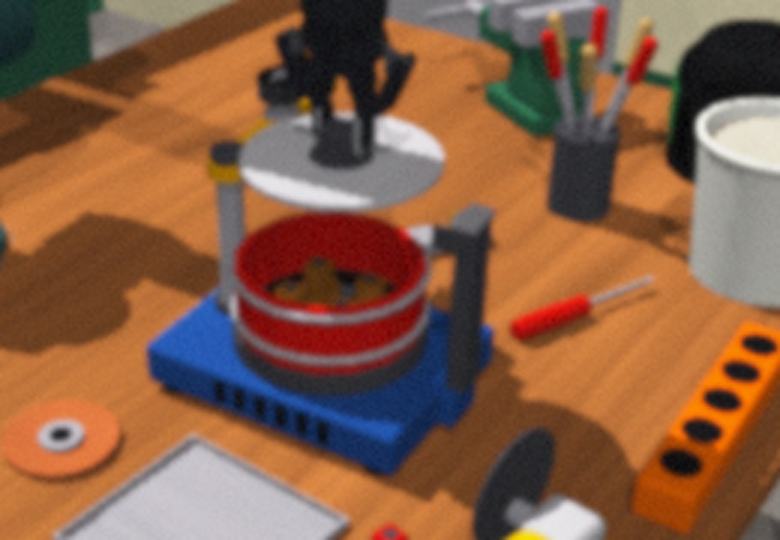

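```bash
python3 - <<'E'
from h import *
z=np.load('w4.npz');W=z['W'];p=z['p'];v,u=np.mgrid[0:400,0:640]
m=(np.abs(W[...,2]-.266)<.006)&(v<280)&(u>150)&(u<500);P=W[m];print(len(P),np.median(P[:,2]),np.polyfit(P[:,1],P[:,2],1)[0],np.polyfit(P[:,0],P[:,2],1)[0])
h=P[cv2.convexHull(P[:,:2].astype(np.float32),returnPoints=False)[:,0]]
c=z['tcp'][:2]
h=h[h[:,1]>.09]; print(circ(h),c)
manip.move_l([*mach(.012,0),.207],vel=.15)
manip.move_l([*mach(0,0),.207],vel=.08)
manip.sleep(.2)
o=manip.observe(); print(o['tcp_pos'],o['grip_width'],o['wrist_force'].round(1))
hit=manip.move_l([*mach(0,0),.179],vel=.04,max_force=10)
o=manip.observe(); print(hit,o['tcp_pos'],o['wrist_force'].round(1),o['ft_torque'].round(2))
q,_=manip.camera('scene'); save('j_s',q,(260,130,420,260),4);q,_=manip.camera('wrist'); save('j_w',q); print(clk())
E
```

```text
50994 0.26644046995092674 -0.0026359679537686195 3.9345030733851536e-05
(array([0.58064231, 0.08926629]), np.float64(0.0943349108000005)) [0.57895889 0.09027163]
[0.56737228 0.08953495 0.2075139 ] 0.03176989797914282 [ 0.1  0.2 -5.5]
True [0.56675838 0.0894931  0.18156994] [0.7 0.4 5.3] [-0.02 -0.25 -0.04]
48.6
```

View pics/j_s.png

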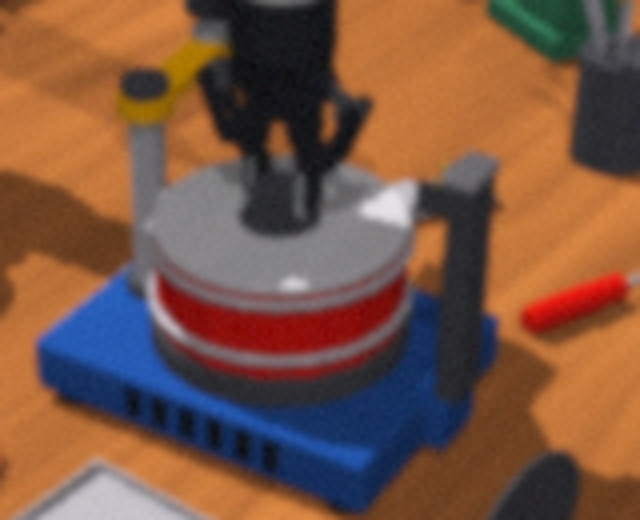

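View pics/j_w.png

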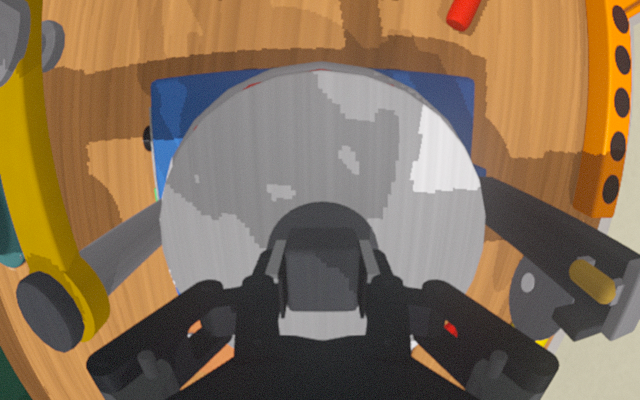

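```bash
python3 - <<'E'
from h import *
o=manip.observe(); x,y,_=o['tcp_pos']
manip.gripper_to(.06); manip.sleep(.2)
manip.move_l([x,y,.34],vel=.2)
PIV=mach(-.118,0); print('piv',PIV)
phi=1.769
h=PIV+.205*np.array([np.cos(phi),np.sin(phi)])
manip.reach([h[0],h[1],.36],down(phi-np.pi/2)); manip.sleep(.2)
p,d,W,ray,t=cloud('wrist'); save('k_w',p); np.savez('w5.npz',p=p,W=W)
X,Y,Z=W[...,0],W[...,1],W[...,2]
mm=(Z>.262)&(Z<.278)&(X>.3)&(X<.5)&(Y>.1)&(Y<.35)
n,l,st,ce=cv2.connectedComponentsWithStats(mm.astype(np.uint8))
for i in range(1,n):
    if st[i,4]>20: q=W[l==i]; print(st[i],q.mean(0).round(4),q.min(0).round(3),q.max(0).round(3))
p,d,W,ray,t=cloud('top'); save('k_t',p,(180,110,340,270),4)
X,Y,Z=W[...,0],W[...,1],W[...,2]
m=(Z>.14)&(Z<.17)&(X>.45)&(X<.68)&(Y>-.03)&(Y<.2);P=W[m];P=P[np.hypot(*(P[:,:2]-POT).T)<.08]
A=np.c_[P[:,:2]-POT,np.ones(len(P))];print('lid plane',len(P),np.linalg.lstsq(A,P[:,2],rcond=None)[0])
print(clk())
for a in np.arange(1.77,.05,-.1):
    if manip.inverse_kinematics([*(PIV+.205*np.array([np.cos(a),np.sin(a)])),.25],down(a-np.pi/2)) is None: print('noik',a)
E
```

```text
piv [0.4494618  0.07907063]
[308 198  21  22 369] [0.408  0.2815 0.2689] [0.4   0.273 0.262] [0.416 0.288 0.272]
[ 290  277   60   53 2464] [0.425  0.1994 0.271 ] [0.4   0.171 0.262] [0.452 0.222 0.274]
lid plane 2135 [-4.05467332e-05 -4.88260330e-04  1.57665932e-01]
51.4
```

View pics/k_w.png

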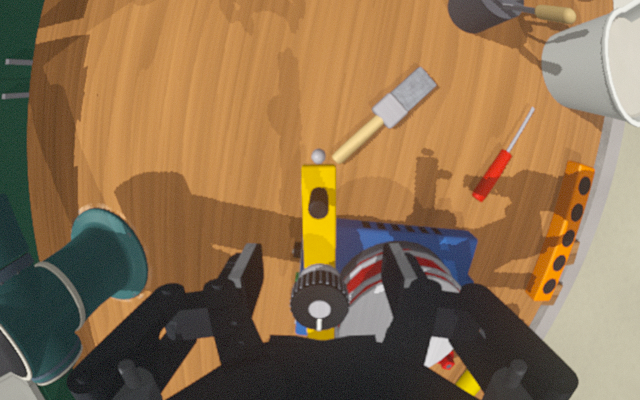

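View pics/k_t.png

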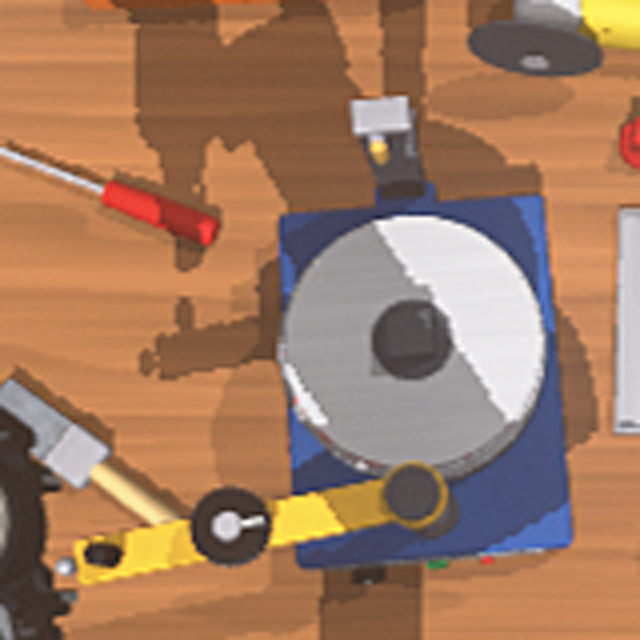

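```bash
cat >> h.py <<'E'
PIV=mach(-.118,0)
def pin(a,r=.205): # a machine angle
    f=a+YAW; return PIV+r*np.array([np.cos(f),np.sin(f)])
def yj(a): return down(a+YAW-np.pi/2)
E
python3 - <<'E'
from h import *
manip.gripper_to(.045,40)
a=1.773-YAW
manip.move_l([*pin(a),.30],vel=.2,rotation=yj(a))
print(manip.move_l([*pin(a),.25],vel=.08,max_force=8))
manip.gripper_to(0,40)
o=manip.observe();print(o['grip_width'],o['tcp_pos'],o['wrist_force'].round(1),o['ft_torque'].round(2))
for a in np.arange(a-.1,.95,-.15):
    manip.move_l([*pin(a),.25],vel=.15,rotation=yj(a))
    o=manip.observe();print(round(a,2),round(o['grip_width'],4),o['wrist_force'].round(1))
q,_=manip.camera('wrist'); save('l_w',q)
q,_=manip.camera('top'); save('l_t',q,(180,110,340,270),4); print(clk(),a)
E
```

```text
False
0.015299645985834272 [0.408625   0.28012618 0.25080085] [-0.3 -0.3  2.3] [-0.03  0.09 -0.04]
1.58 0.015 [ 0.7 -1.2  3.9]
1.43 0.0149 [ 0.9 -1.6  5.2]
1.28 0.0148 [ 1.6 -2.4  6. ]
1.13 0.015 [ 0.2 -1.3  4.7]
0.98 0.0146 [ 0.8 -2.9  5.9]
55.1 0.9845000000000002
```

View pics/l_w.png

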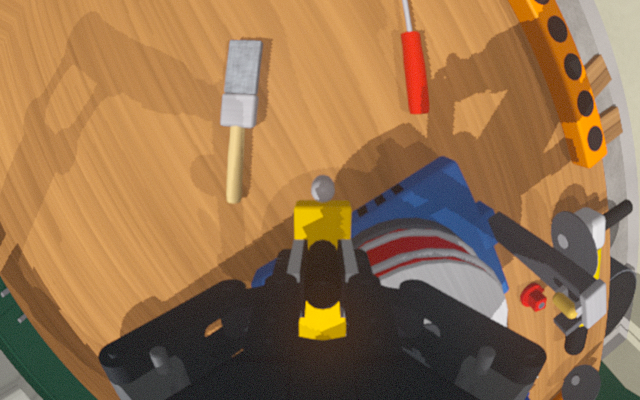

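View pics/l_t.png

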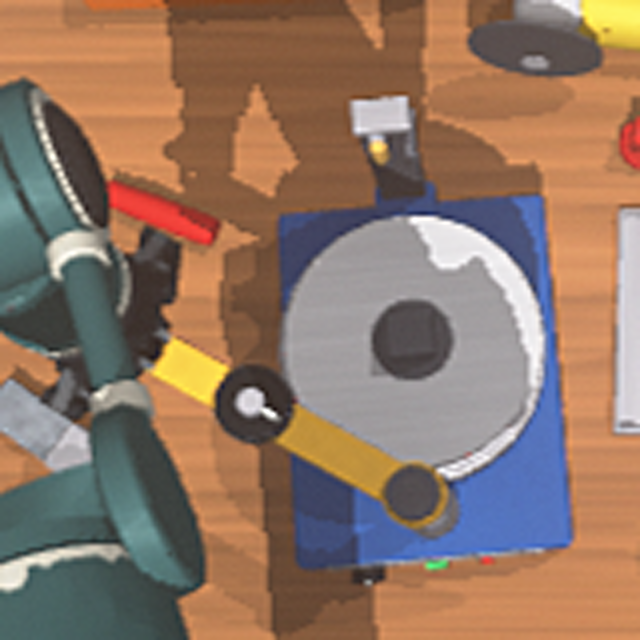

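```bash
python3 - <<'E'
from h import *
for a in [.85,.7,.55,.4,.25,.12]:
    manip.move_l([*pin(a),.25],vel=.15,rotation=yj(a))
    o=manip.observe();print(round(a,2),round(o['grip_width'],4),o['wrist_force'].round(1))
for a in [.08,.06,.04,.02,0,-.008]:
    hit=manip.move_l([*pin(a),.25],vel=.04,rotation=yj(a),max_force=35)
    o=manip.observe();print(a,hit,round(o['grip_width'],4),o['wrist_force'].round(1),(o['tcp_pos'][:2]-pin(a)).round(4))
    if hit: break
q,_=manip.camera('wrist'); save('m_w',q); print(clk())
E
```

```text
0.85 0.0149 [-0.3 -2.4  4.6]
0.7 0.0149 [-0.5 -2.5  5.7]
0.55 0.0151 [-1.1 -2.4  5.8]
0.4 0.0149 [-0.9 -1.6  4.7]
0.25 0.0149 [-0.9 -0.4  4.8]
0.12 0.0147 [-0.5 -1.7  4.9]
0.08 False 0.0147 [-0.3 -1.6  4.9] [-0.0005  0.0001]
0.06 False 0.0149 [-1.3 -1.4  5.4] [-0.0005  0.0004]
0.04 False 0.0153 [-2.3  5.3  6.1] [-0.0008  0.0027]
0.02 False 0.015 [-2.3  9.6  4.5] [-0.0012  0.0042]
0 False 0.0147 [-1.7  6.7  5.8] [-0.001   0.0036]
-0.008 False 0.0149 [-2.1  0.5  5.6] [-0.0007  0.0016]
58.9
```

View pics/m_w.png

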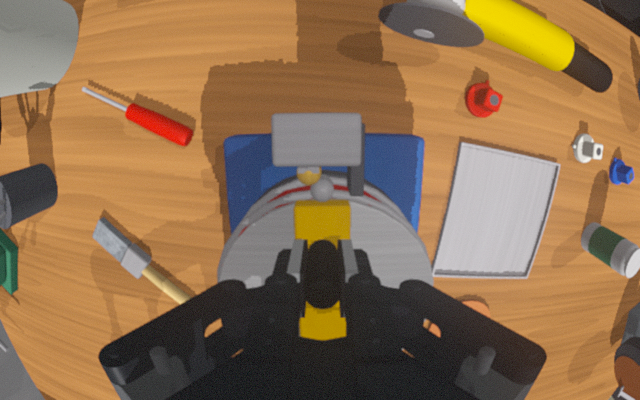

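```bash
python3 - <<'E'
from h import *
for a in [-.015,-.022,-.03]:
    hit=manip.move_l([*pin(a),.25],vel=.03,rotation=yj(a),max_force=12)
    o=manip.observe();v=o['tcp_pos'][:2]-PIV;print(a,hit,round(o['grip_width'],4),o['wrist_force'].round(1),'ang',round(np.arctan2(v[1],v[0])-YAW,4))
    if hit or o['wrist_force'][1]>6: break
manip.gripper_to(.045); manip.sleep(.2)
x,y,_=manip.observe()['tcp_pos']
manip.move_l([x,y,.34],vel=.2)
s=mach(-.06,0)
manip.move_l([*s,.38],vel=.25); manip.sleep(.2)
p,d,W,ray,t=cloud('wrist'); save('n_w',p); np.savez('w6.npz',p=p,W=W)
X,Y,Z=W[...,0],W[...,1],W[...,2]
mm=(Z>.255)&(Z<.28)&(X>.4)&(X<.7)&(Y>0)&(Y<.2)
n,l,st,ce=cv2.connectedComponentsWithStats(mm.astype(np.uint8))
for i in range(1,n):
    if st[i,4]>20:
        q=W[l==i]; v=q.mean(0)[:2]-PIV; print(st[i],q.mean(0).round(4),q.min(0).round(3),q.max(0).round(3),np.hypot(*v),np.arctan2(v[1],v[0])-YAW)
p,d,W,ray,t=cloud('scene'); save('n_s',p,(260,110,420,240),4)
print(clk())
E
```

```text
-0.015 False 0.0148 [-1.2  2.5  5.1] ang -0.0069
-0.022 False 0.0147 [-1.3  5.2  5.3] ang -0.0071
-0.03 False 0.0147 [-1.8 10.7  4. ] ang -0.0075
[308   9  21  23 380] [0.652  0.0968 0.2676] [0.645 0.089 0.255] [0.661 0.105 0.272] 0.20327773816980477 -0.0012248714875943978
[ 288   95   68   67 3420] [0.5675 0.0896 0.2718] [0.542 0.064 0.262] [0.593 0.115 0.274] 0.11852366236576506 0.00011380274073927166
61.9
```

View pics/n_w.png

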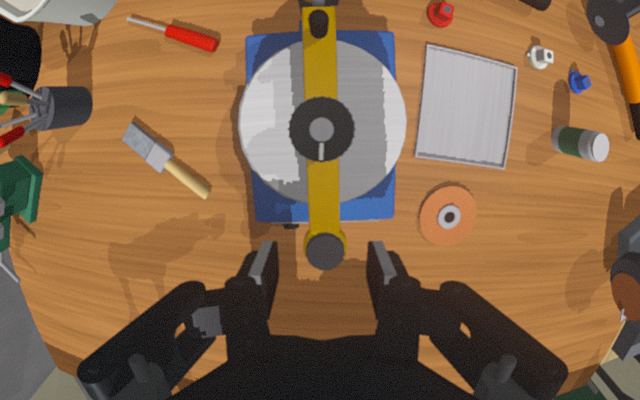

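View pics/n_s.png

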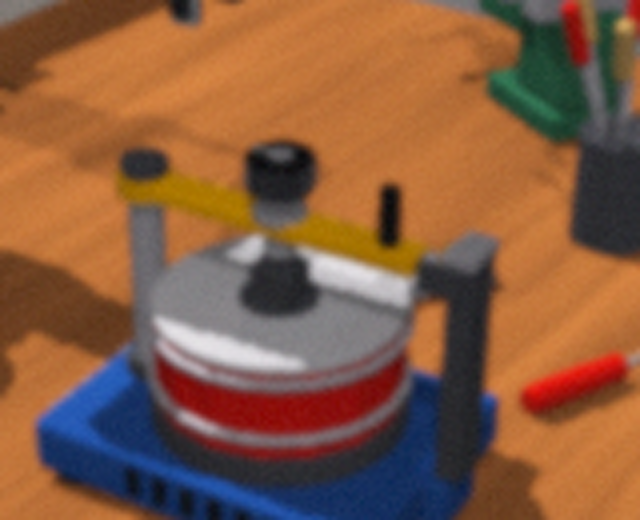

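```bash
cat >> h.py <<'E'
KN=np.array([.5673,.0896])
def turn(y0,y1,z,step=.3,lim=2.5,dz=.00095):
    """clockwise from y0 to y1, returns yaw reached,z"""
    y=y0; o=manip.observe(); t0=o['ft_torque'][2]
    while y>y1+1e-6:
        st=min(step,y-y1); y-=st; z-=st*dz
        q=manip.inverse_kinematics([*KN,z],down(y))
        if q is None: print('noik',y); break
        manip.set_joints(q); o=manip.observe()
        print(f"{y:.2f} ori {o['orientation'][2]:.3f} tz {o['ft_torque'][2]:.2f} F {o['wrist_force'].round(1)} w {o['grip_width']:.4f} z {o['tcp_pos'][2]:.4f}")
        if abs(o['ft_torque'][2]-t0)>lim: print('limit'); break
    return y,z
E
python3 - <<'E'
from h import *
manip.gripper_to(.072,80)
manip.reach([*KN,.33],down(2.4))
print(manip.move_l([*KN,.256],vel=.1,max_force=8))
manip.gripper_to(0,80)
o=manip.observe(); print(o['grip_width'],o['tcp_pos'],o['orientation'],o['wrist_force'].round(1),clk())
y,z=turn(2.4,1.2,.256)
q,_=manip.camera('wrist'); save('o_w',q); print(y,z,clk())
E
```

```text
False
0.047865059821205605 [0.56775022 0.08994787 0.25763079] [-1.57259896e+00  8.84278204e-04  2.40004526e+00] [-1.8  1.3  5.5] 66.7
2.10 ori 2.100 tz -0.09 F [-1.2  0.5  5.6] w 0.0484 z 0.2573
1.80 ori 1.800 tz -0.14 F [ 0.  -1.7  5.1] w 0.0485 z 0.2570
1.50 ori 1.500 tz -0.03 F [-0.5 -3.7  5.5] w 0.0481 z 0.2568
1.20 ori 1.200 tz -0.13 F [-0.4 -5.4  6.6] w 0.0482 z 0.2565
1.2 0.2548600000000001 68.4
```

View pics/o_w.png

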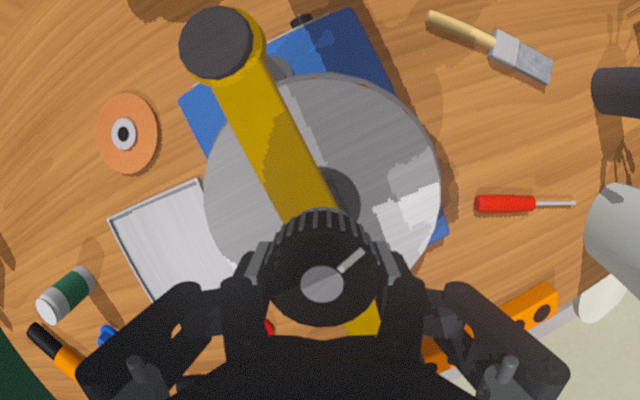

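```bash
python3 - <<'E'
from h import *
y,z=turn(1.2,-2.2,.25486,step=.425)
q,_=manip.camera('wrist'); save('o2_w',q)
manip.gripper_to(.072); manip.sleep(.1)
o=manip.observe()
manip.move_l([*KN,.31],vel=.2)
q,_=manip.camera('wrist'); save('o3_w',q)
print(y,z,clk())
E
```

```text
0.77 ori 0.775 tz -0.04 F [-2.6 -7.   6.9] w 0.0482 z 0.2560
0.35 ori 0.350 tz -0.14 F [-5.7 -8.8  8.8] w 0.0481 z 0.2556
-0.08 ori -0.076 tz -0.15 F [-7.1 -8.5 10.4] w 0.0483 z 0.2551
-0.50 ori -0.501 tz -0.17 F [-9.5 -6.9 11.8] w 0.0486 z 0.2547
-0.93 ori -0.926 tz -0.12 F [-11.9  -6.3  13. ] w 0.0483 z 0.2543
-1.35 ori -1.351 tz -0.12 F [-13.1  -4.5  11.9] w 0.0480 z 0.2539
-1.78 ori -1.775 tz -0.16 F [-12.4  -1.3  12.4] w 0.0485 z 0.2535
-2.20 ori -2.200 tz -0.12 F [-10.9  -0.3  11.7] w 0.0484 z 0.2531
-2.2 0.25163000000000013 73.3
```

View pics/o3_w.png

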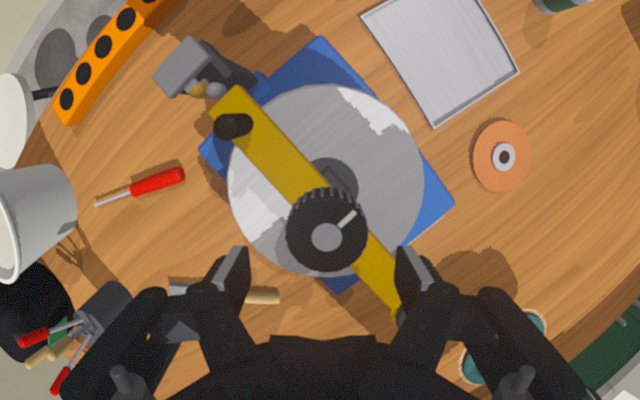

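```bash
python3 - <<'E'
from h import *
manip.gripper_to(.072,110)
manip.reach([*KN,.31],down(2.4))
print(manip.move_l([*KN,.2516],vel=.1,max_force=10))
manip.gripper_to(0,110)
y,z=turn(2.4,.9,.2516,step=.3,lim=1.5)
if abs(y-.9)<1e-6: y,z=turn(y,-1.6,z,step=.12,lim=2.5)
q,_=manip.camera('wrist'); save('p_w',q)
print(y,z,clk())
E
```

```text
False
2.10 ori 2.100 tz -0.18 F [-1.3  0.7  4.6] w 0.0477 z 0.2531
1.80 ori 1.800 tz -0.15 F [-1.1 -1.2  4.6] w 0.0476 z 0.2528
1.50 ori 1.500 tz -0.10 F [-0.4 -3.5  5.7] w 0.0476 z 0.2525
1.20 ori 1.200 tz -0.14 F [-1.6 -5.4  5.9] w 0.0472 z 0.2522
0.90 ori 0.900 tz -0.08 F [-2.2 -7.4  6.7] w 0.0477 z 0.2519
0.78 ori 0.779 tz -0.12 F [-2.8 -7.6  6.6] w 0.0476 z 0.2519
0.66 ori 0.659 tz -0.19 F [-3.5 -8.2  7. ] w 0.0477 z 0.2517
0.54 ori 0.539 tz -0.10 F [-3.5 -9.3  8.2] w 0.0476 z 0.2516
0.42 ori 0.419 tz -0.13 F [-5.2 -9.6  8.8] w 0.0475 z 0.2515
0.30 ori 0.299 tz -0.14 F [-6.6 -8.4  8.6] w 0.0476 z 0.2514
0.18 ori 0.179 tz -0.04 F [ -5.3 -10.1  10.2] w 0.0479 z 0.2514
0.06 ori 0.059 tz -0.11 F [-7.6 -9.7 11.4] w 0.0474 z 0.2514
-0.06 ori -0.061 tz -0.07 F [ -9.1 -10.8  12.1] w 0.0476 z 0.2514
-0.18 ori -0.181 tz -0.06 F [-10.2  -8.6  13. ] w 0.0477 z 0.2513
-0.30 ori -0.301 tz -0.07 F [-11.1  -8.9  13.1] w 0.0477 z 0.2513
-0.42 ori -0.421 tz -0.08 F [-11.4  -9.2  13.9] w 0.0475 z 0.2513
-0.54 ori -0.541 tz -0.09 F [-11.2  -8.5  14.9] w 0.0477 z 0.2512
-0.66 ori -0.660 tz -0.03 F [-13.   -9.4  15.9] w 0.0477 z 0.2512
-0.78 ori -0.773 tz 2.66 F [-13.9  -8.   15.4] w 0.0477 z 0.2512
limit
-0.7799999999999999 0.24857900000000005 83.9
```

View pics/p_w.png

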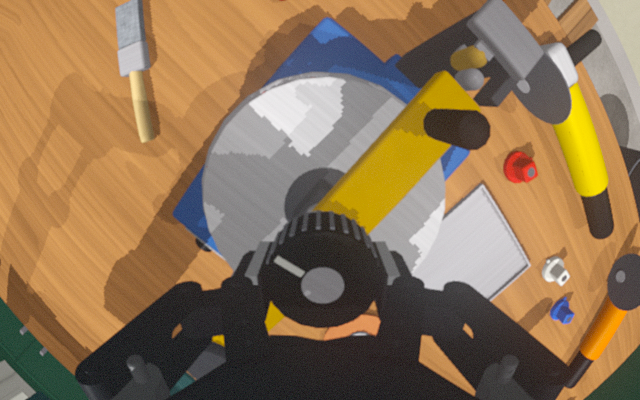

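```bash
python3 - <<'E'
from h import *
y,z=turn(-.78,-.80,.2486,step=.02,lim=2.5)
o=manip.observe(); print(o['ft_torque'])
manip.gripper_to(.072); manip.sleep(.2)
manip.move_l([*KN,.36],vel=.2)
manip.reach([*mach(-.06,0),.38],down(YAW-np.pi/2)); manip.sleep(.3)
p,d,W,ray,t=cloud('wrist'); save('q_w',p);save('q_c',p,(270,80,380,190),6)
X,Y,Z=W[...,0],W[...,1],W[...,2]
P6=np.load('w6.npz')['W']
for Q in (P6,W):
    X,Y,Z=Q[...,0],Q[...,1],Q[...,2]
    m=(np.hypot(X-KN[0],Y-KN[1])<.02)&(Z>.25); print('knob top',np.median(Z[m]),m.sum())
    m=(np.hypot(X-.652,Y-.0968)<.012)&(Z>.255); q=Q[m].mean(0);v=q[:2]-PIV; print('pin',q,np.arctan2(v[1],v[0])-YAW)
    m=(np.abs(Z-.158)<.01)&(np.hypot(X-POT[0],Y-POT[1])<.09); P=Q[m]; print('lid',np.linalg.lstsq(np.c_[P[:,:2]-POT,np.ones(len(P))],P[:,2],rcond=None)[0])
print(clk())
E
```

```text
-0.80 ori -0.791 tz 3.27 F [-13.9  -8.3  15.9] w 0.0477 z 0.2513
[-1.0793077   2.49914385  3.27300726]
knob top 0.2720387431049193 2223
pin [0.65196585 0.0967892  0.26762988] -0.0012248714875943978
lid [-0.00048277  0.00037068  0.1579495 ]
knob top 0.2652356407384574 2088
pin [0.65187099 0.09698747 0.26751051] -0.00021215366901333743
lid [-0.00032243  0.00043998  0.1579154 ]
86.5
```

View pics/q_c.png

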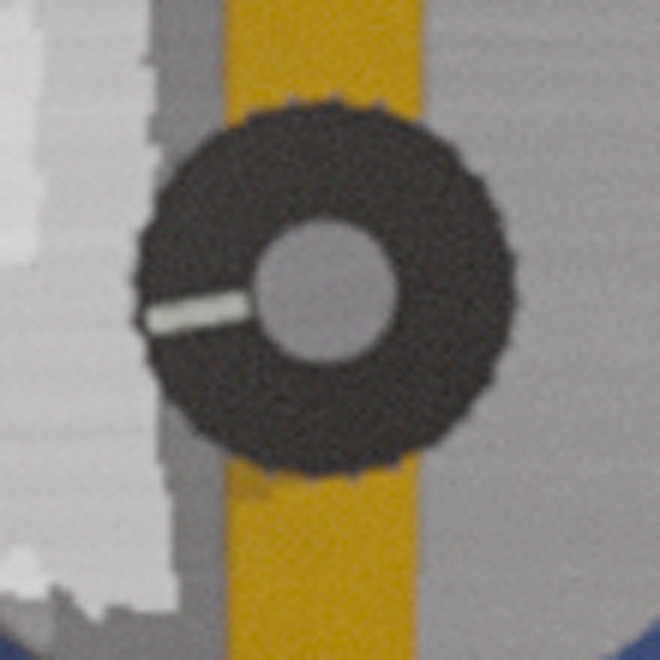

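View pics/q_w.png

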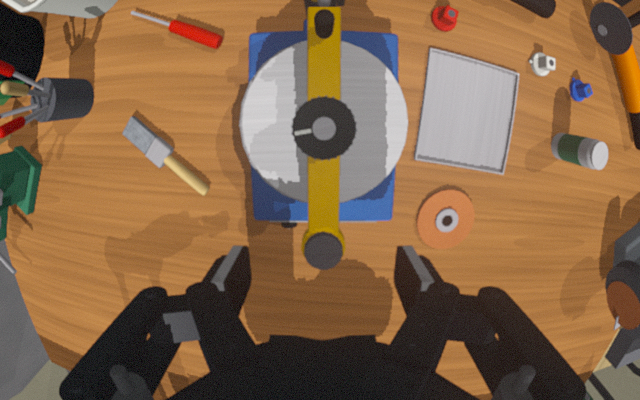

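```bash
python3 - <<'E'
from h import *
manip.gripper_to(.072,120)
manip.reach([*KN,.33],down(.5))
print(manip.move_l([*KN,.2487],vel=.1,max_force=10))
manip.gripper_to(0,120)
y,z=turn(.5,.2,.2487,step=.04,lim=3.5,dz=0)
manip.gripper_to(.072); manip.sleep(.2)
manip.move_l([*KN,.36],vel=.2)
manip.reach([*mach(-.06,0),.38],down(YAW-np.pi/2)); manip.sleep(.3)
p,d,W,ray,t=cloud('wrist'); save('r_w',p);save('r_c',p,(270,80,380,190),6)
q=cv2.imread('pics/n_w.png'); save('n_c',q,(270,80,380,190),6)
p,d,W,ray,t=cloud('top'); save('r_t',p,(180,70,480,290),2.6)
p,d,W,ray,t=cloud('scene'); save('r_s',p,(180,110,500,390),2.4)
print(clk())
E
```

```text
False
0.46 ori 0.461 tz 0.49 F [-7.3 -4.5  8. ] w 0.0475 z 0.2506
0.42 ori 0.424 tz 1.41 F [-7.6 -4.   7.6] w 0.0473 z 0.2507
0.38 ori 0.386 tz 2.28 F [-7.2 -3.6  8. ] w 0.0473 z 0.2507
0.34 ori 0.348 tz 3.16 F [-6.5 -3.4  7.4] w 0.0475 z 0.2507
0.30 ori 0.311 tz 4.05 F [-8.1 -3.   7.9] w 0.0476 z 0.2507
limit
94.3
```

View pics/r_c.png

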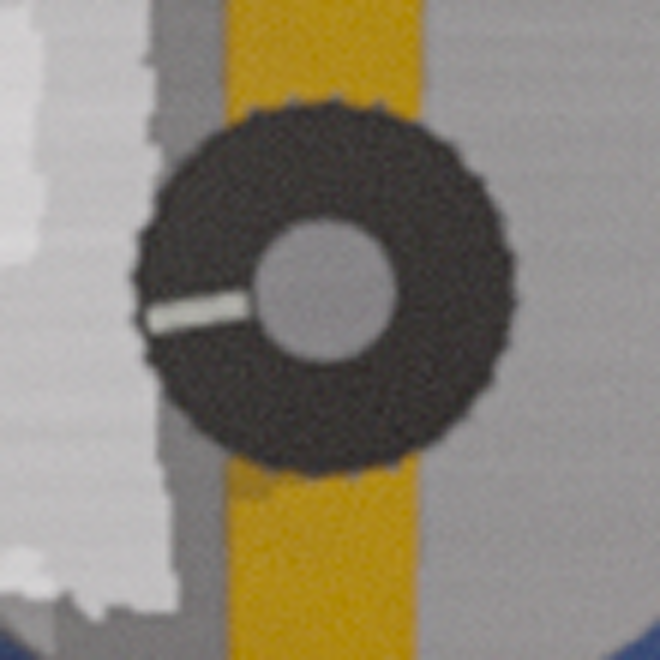

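View pics/n_c.png

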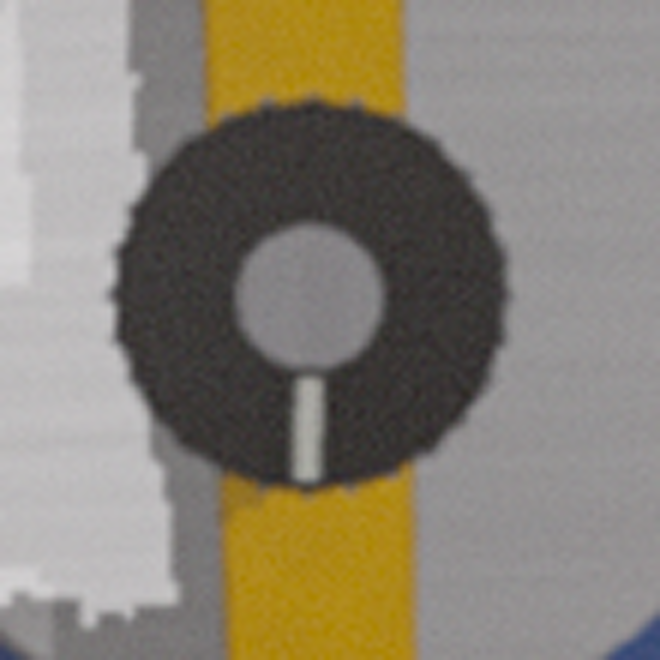

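View pics/r_t.png

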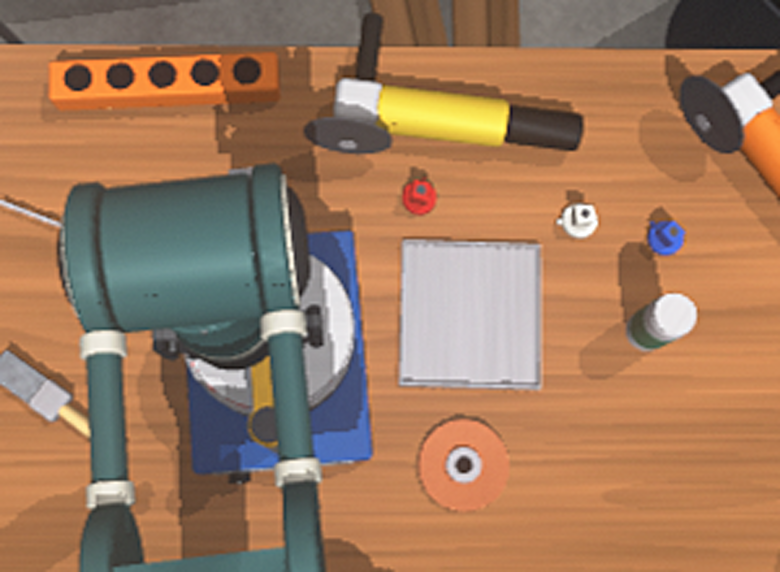

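View pics/r_s.png

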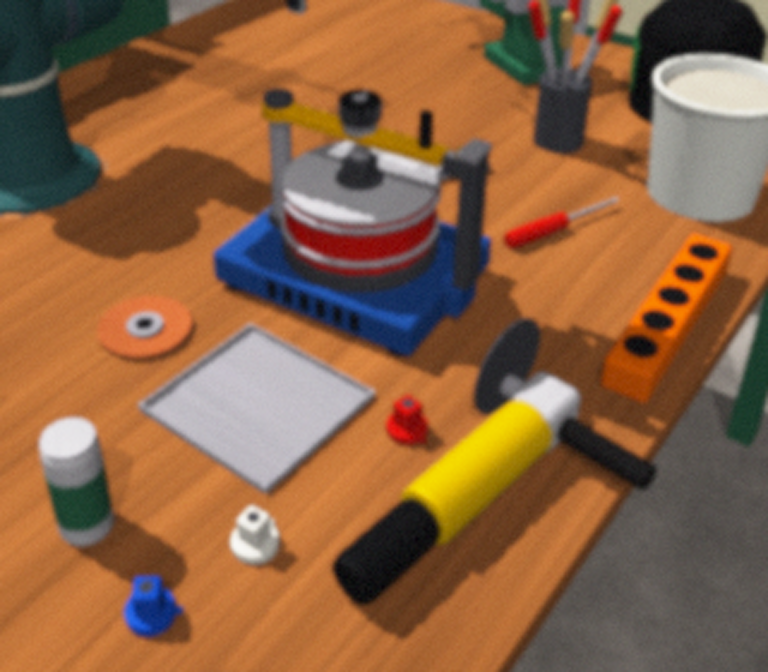

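```bash
python3 - <<'E'
from h import *
print(clk()); print(manip.hand_in())
E
```

```text
94.3
the job is handed in; nothing more can be done
None
```

The job is done and handed in at 94 s. All four bronze feet went from the tray into the pot, the lid is on, the yoke is home in its catch and the knob is screwed down tight. I left the red, white and blue look-alikes alone.

What the last checks showed:
- **Feet:** the wrist and top pictures showed all four upright in the pot before the lid went on.
- **Lid:** it lies flat, with the plate top at 157.9 mm where 158 mm is expected and almost no tilt.
- **Yoke:** its angle read about 0, and it stood firm against its stop when pushed further. The push peaked at about 10 N, the low end of the 10 to 15 N stated, and fell away as the nose passed the roller.
- **Screw:** the white mark on the knob turned about 442° (7.7 rad), so it started near 0. On a second tightening the torque rose to about 4 N m and the mark did not move.
- **Bystanders:** the flap disc, brush and spray can showed no visible change in the pictures. I did not measure them.

Two readings did not quite agree:
- **Knob drop:** by depth the knob went down 6.8 mm, where 7.3 mm is expected. I put this down to depth noise.
- **Stiffening:** I saw no gradual rise in torque after about 6.8 rad, only the hard stop.

No grip slackening and no knocked foot was noticed.

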